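Put the brass scrap into the pedal-operated scrap box

TASK

Press the pedal of the bench scrap box all the way down to its stop so that its lid stands open, then let the pedal come back up. Put the two brass scraps (the U-channel offcut and the cast sprue) into the box, then push the lid fully shut. Leave the bangle, the steel bench block and the bur stand where they are.

Things in the scene. Friction and masses are not known exactly. Their poses are not given: they have to be found in the camera images.
- scrap_box: Grey sheet-metal box fixed to the bench, 170 (its x) x 180 (y) x 110 mm high, 4 mm walls, open inside, under a hinged lid. Origin: centre of the underside, z up. Front (pedal) is its -x side; lid hinged on top of the +x side. Lift-rod guide outside the +y wall: x +35 to +85, y to +116, 68 mm high (rod rises to 122). A 4 mm thick foot plate, 110 mm wide, reaches out to x -225.
- pedal (a joint): Hinge angle of the pedal, rad: 0 = up at rest (plate slopes up 0.40 rad towards its free end), 0.40 = down at its stop (plate level). A spring returns it. Pressing it lifts the lid through a rod; near the pad it takes about 15 N.
- pedal_pad (a point): Where to press: on top of the pedal plate's rubber pad, 110 mm out from the pedal hinge (box-frame x -78, z 22 mm, axis along the box's y). Plate 80 mm wide, 6 mm thick, ends 20 mm beyond this point; the pad is 72 mm wide and runs from 17 mm beyond the point to 43 mm nearer the hinge. Point about 70 mm high at rest, 28 mm with the pedal at its stop.
- lid (a joint): Hinge angle of the lid, rad: 0 = shut on the box; the pedal at its stop brings it to about 1.3, its limit is 1.5. A stiff hinge: the lid stays where it is left, also when the pedal comes back up; pushing with 2 to 3 N near its edge moves it.
- lid_hinge (a point): On the lid's hinge axis, middle of its width: box-frame x +85, y 0, z 112 mm. The axis is along the box's y.
- lid_edge (a point): Middle of the lid's free (front) edge, on its upper (outer) face, 176 mm from the hinge axis. The aluminium lid is 186 mm wide, 4 mm thick, without a handle.
- channel: Brass U-channel offcut, 90 mm long (its x) x 26 mm wide (its y) x 24 mm high, 3 mm walls, lying with the open side up; 0.11 kg. Origin: centre of the underside.
- sprue: Cast brass sprue lying on the bench, 84 mm long along its x, 0.10 kg: round trunk 12 mm in diameter, axis 18 mm above the underside, free to grip from x -28 to +17 mm; conical button 36 mm across at the -x end, eight thin branch stubs (x +19 to +39 mm, 18 mm to either side) at the +x end. Origin: on the underside, below the middle of the trunk.
- bangle: Finished brass bangle lying flat, 68 mm outside diameter, 14 mm high; leave it. Origin: centre of the underside.
- bench_block: Square steel bench block, 60 x 60 x 22 mm; leave it. Origin: centre of the underside.
- bur_stand: Green plastic stand with upright burs, 60 (its x) x 100 (its y) mm, about 65 mm high; leave it. Origin: centre of the underside.
Mind the look-alikes: they are no part of the job. What is shaped like the sprue but pink is not meant. Leave any pink look-alike of the channel alone.

How it is judged (in metres and radians):
On the way, in this order (a step that is already met when the one before it is completed fails the run):
1. the pedal is pressed to its stop and the lid stands open (value of joint pedal above 0.365 rad and value of joint lid above 1.1 rad), for 0.1 s.
2. the pedal is back up and the lid still stands open (value of joint pedal below 0.06 rad and value of joint lid above 1 rad), for 0.1 s.
3. both brass scraps are in the box, let go (x of channel in the frame of scrap_box between -0.085 and 0.085 m and y of channel in the frame of scrap_box between -0.09 and 0.09 m and z of channel in the frame of scrap_box between -0.01 and 0.095 m and x of sprue in the frame of scrap_box between -0.085 and 0.085 m and y of sprue in the frame of scrap_box between -0.09 and 0.09 m and z of sprue in the frame of scrap_box between -0.01 and 0.095 m and contact force between the fingers and channel below 0.1 N and contact force between the fingers and sprue below 0.1 N), for 0.2 s.
At the end, for the whole second after the job is handed in: The U-channel and the sprue lie at rest inside the box (origins between its walls and lower than 95 mm above its underside), the lid is shut (under 0.06 rad), the pedal is up (under 0.06 rad), and the bangle, bench block and bur stand are within 25 mm of where they began (x of channel in the frame of scrap_box between -0.085 and 0.085 m and y of channel in the frame of scrap_box between -0.09 and 0.09 m and z of channel in the frame of scrap_box between -0.01 and 0.095 m and x of sprue in the frame of scrap_box between -0.085 and 0.085 m and y of sprue in the frame of scrap_box between -0.09 and 0.09 m and z of sprue in the frame of scrap_box between -0.01 and 0.095 m and value of joint each of lid, pedal below 0.06 rad and linear speed of each of channel, sprue below 0.02 m/s and distance of each of bangle, bench_block, bur_stand from where it was at the start of the episode below 0.025 m); the robot touches nothing.
It fails at once if the bangle, bench block or bur stand is moved over 25 mm or tipped (distance of any of bangle, bench_block, bur_stand from where it was at the start of the episode above 0.025 m or angle between any of bangle, bench_block, bur_stand's own z axis and vertical above 0.5 rad).
It also fails if it takes over 72 s, if anything falls off the work surface, if the arm or the gripper's body presses on something with over 40 N, if the wrist force passes 120 N, or if a joint passes its speed limit or range.

ROBOT

A 6-joint arm with a two-finger parallel gripper is mounted at the origin on the work surface. World frame = base frame: x ahead of the robot, y to its left, z up, the work surface at z = 0. Lengths are in m, angles in degrees, forces in N, time in s.
With the tool pointing down it reaches from about 0.3 to 0.75 m from the base axis. Payload 8.5 kg.
Tool frame: the origin (TCP) lies at the very end of the fingers, on their centre line; the grasp point (between the pads) lies 19 mm behind it; z points along the fingers, y is the line along which they close (so a half turn about z gives the same grasp; the last joint's range is limited). The gripper opens to 85 mm and grips with 20 to 120 N. Pads are 22 mm wide; open, the fingers measure 114 mm over their backs; the gripper's body (76 mm by 85 mm) begins 54 mm behind the grasp point. The pads swing forward as they close: fully open they stand 13 mm farther back than shut.
Start: joints at [-12.336, 21.807, 74.336, -0, 83.858, -12.336], TCP at [0.55, 0, 0.202] pointing down, gripper open.
Joint ranges: [-178.18, 178.18], [-50.72, 133.34], [12.68, 142.11], [-81.47, 261.47], [9.98, 163.14], [-165.26, 165.26]. Speed limits (degrees/s): [136.94, 136.94, 180, 180, 180, 180].

INTERFACE

Orientations are given as a 3x3 rotation matrix whose columns are the frame's x, y, z axes.
In Python, from rig import env, optics, spotter gives the robot as it stands.
- The arm moves only by the shell command python3 -m crank 'ROWS' [FORCE]. ROWS is JSON, one flat list of numbers, 5 for each row, row after row: the finger opening in cm, from 0 to 8.54, then the shift along the tool's x, y, z in cm, then the turn about the tool's z in rad. A call has exactly 8 rows; each row shifts and turns the commanded pose from where the row before left it, along the tool's axes as they then stand; what a row does not reach is not made up. A row lasts 1/12 s, in which the tool goes at most 41.7 mm and 7.16 degrees, less where a joint would pass 70% of its speed; a pose out of reach is approached as far as the arm can. A call is refused whole if a number of a shift passes 4.17 or a number of a turn 0.125, either way. A call with a gripper value outside its range is refused whole. The fingers move at their own pace and stop on an object; FORCE is the grip in N (left out, the last holds). Time passes only in rows, so rows that do not move let the fingers close, or fill a call up. It gives the time, the measured TCP pose, the force, the opening and the grip force at its end, in the units of the state.
- env.observe(): the state, without advancing time (a new reading comes with each control period).
- optics.get_image(name): name is "scene" or "side" or "wrist"; returns a dict with "color" (420x560x3 uint8, red, green, blue), "intrinsics" (3x3 intrinsics, pixels), "pose" (4x4, takes a point from camera to world coordinates). Camera axes: x right, y up, looking along -z (the intrinsics and any distortion apply to the point x, -y, -z); pixel columns grow to the right and rows downward; lengths in m; the calibration is good to about 2 mm. The wrist camera is an equidistant fisheye: a pixel r from the principal point sees the ray r / f radians off the axis. A picture is of the moment at which its call begins. There is no depth.
- env.close_job(): hands the job in; it is judged then, once.
Trained networks look in a picture, given as the dict that the camera call returned (one of the last four; its "shot" number tells which), for a name from the list of things; names that differ only in an ending like _2 or _b are one class to them, and where a whole thing is asked for, a point or a joint stands for the part that bears it (a point fixed in the world has none). Each returns a list of dicts, best first, with "score" (0 to 1); they miss things now and then, are a little off and sometimes report something else, mostly with a low value. They report only what shows in the picture. A call takes as long as a camera call. They do not tell look-alikes from the thing itself.
- spotter.look_for(picture, query): "at" ([column, row] as shares, 0 to 1, of the picture: columns of its width, rows of its height, amid what is visible of it).
The state is a dict: "time_s": time; "q": joint angles; "qvel": joint speeds; "joint_efforts": joint torques, N m; "position": TCP position; "tool_rot": TCP orientation; "ft_force": force on the tool from outside, world axes, zero at the start; "wrist_torque": the same for the moment, N m; "grip_width": finger opening in m; "gripper_force": force on a finger pad.
Only numpy, scipy, OpenCV 4.12 (cv2) and the standard library are available. Lean on these libraries where they do the work, as an engineer would, in place of code of your own. Each camera call takes 0.05 s, during which the arm holds its last target. There are 200 camera calls.

## Working session

There is one attempt and no reset: what is moved stays moved. The work goes in short steps, Python scripts to look and compute and a shell command to move; the robot and the scene stay as the last step left them, time stands still between calls to the robot, and variables do not carry over. Pictures are saved under pics/ and viewed, at most 10 in all, crops included, and the job is handed in when it is done.

```bash
ls; mkdir -p pics; cat > h.py <<'E'
from rig import env, optics, spotter
import numpy as np, cv2
def snap(n,f=None):
    p=optics.get_image(n)
    if f: cv2.imwrite('pics/'+f,p['color'][:,:,::-1])
    return p
def ray(p,uv):
    K=np.array(p['intrinsics']);T=np.array(p['pose'])
    x=(uv[0]-K[0,2])/K[0,0];y=(uv[1]-K[1,2])/K[1,1]
    d=np.array([x,-y,-1.])
    return T[:3,3],T[:3,:3]@d
def onz(p,uv,z):
    o,d=ray(p,uv);return o+d*(z-o[2])/d[2]
def proj(p,P):
    K=np.array(p['intrinsics']);T=np.array(p['pose'])
    c=T[:3,:3].T@(np.array(P)-T[:3,3]);return [K[0,2]+K[0,0]*c[0]/-c[2],K[1,2]-K[1,1]*c[1]/-c[2]]
E
python3 - <<'E'
from h import *
A=snap('scene','s0.png');B=snap('side','d0.png')
print({k:v for k,v in A.items() if k!='color'});print({k:v for k,v in B.items() if k!='color'})
for n in ['scrap_box','pedal_pad','lid_edge','channel','sprue','bangle','bench_block','bur_stand']:
  for nm,p in(('sc',A),('sd',B)):
    print(n,nm,[(np.round(np.array(r['at'])*[560,420]).tolist(),round(r['score'],2)) for r in spotter.look_for(p,n)][:4])
E
```

```text
pics
{'intrinsics': array([[399.81488128,   0.        , 282.98123452],
       [  0.        , 399.81488128, 212.04176079],
       [  0.        ,   0.        ,   1.        ]]), 'pose': array([[ 0.5619714 , -0.71413036,  0.41737989,  0.92750147],
       [ 0.8271468 ,  0.48763916, -0.27934963, -0.17913178],
       [-0.00403873,  0.50222095,  0.86472991,  0.85122394],
       [ 0.        ,  0.        ,  0.        ,  1.        ]]), 'shot': 1}
{'intrinsics': array([[413.84376521,   0.        , 280.190693  ],
       [  0.        , 413.84376521, 208.45980639],
       [  0.        ,   0.        ,   1.        ]]), 'pose': array([[ 0.89226342,  0.2907408 , -0.3454501 ,  0.24175775],
       [-0.45151393,  0.57272456, -0.68419424, -0.53003465],
       [-0.00107542,  0.76645702,  0.64229469,  0.66718052],
       [ 0.        ,  0.        ,  0.        ,  1.        ]]), 'shot': 2}
scrap_box sc [([173.0, 277.0], 0.72)]
scrap_box sd [([358.0, 318.0], 0.67)]
pedal_pad sc [([217.0, 237.0], 0.68)]
pedal_pad sd [([297.0, 273.0], 0.88)]
lid_edge sc [([160.0, 280.0], 0.86)]
lid_edge sd [([370.0, 308.0], 0.76)]
channel sc [([288.0, 184.0], 0.61), ([285.0, 147.0], 0.51)]
channel sd [([179.0, 230.0], 0.78), ([237.0, 230.0], 0.6)]
sprue sc [([375.0, 187.0], 0.77), ([423.0, 206.0], 0.71), ([408.0, 161.0], 0.65)]
sprue sd [([240.0, 156.0], 0.76), ([254.0, 175.0], 0.65), ([291.0, 160.0], 0.51)]
bangle sc [([348.0, 152.0], 0.73)]
bangle sd [([209.0, 200.0], 0.51)]
bench_block sc [([326.0, 226.0], 0.76)]
bench_block sd [([288.0, 211.0], 0.78)]
bur_stand sc [([346.0, 273.0], 0.97)]
bur_stand sd [([338.0, 201.0], 0.75), ([296.0, 272.0], 0.57)]
```

View pics/s0.png

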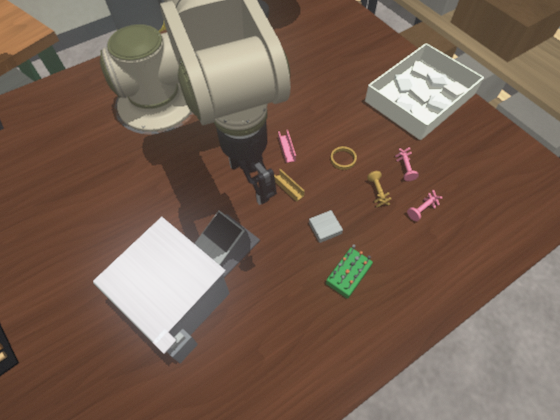

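View pics/d0.png

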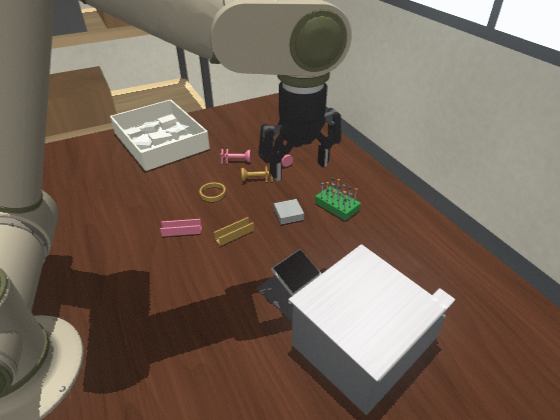

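Scene picture: brass channel at (290,186) with a pink one at (286,147). The brass sprue is at (378,188), with pink ones at (408,163) and (424,206). The brass-coloured ones fit; I'll confirm in a crop and measure.

```bash
python3 - <<'E'
from h import *
A=snap('scene');B=snap('side')
c=A['color'][120:240,250:460,::-1];d=B['color'][140:250,150:340,::-1]
cv2.imwrite('pics/c1.png',np.vstack([cv2.resize(c,(500,286),interpolation=3),cv2.resize(d,(500,290),interpolation=3)]))
cor=[(162,220),(224,270),(163,347),(96,281)]
P=np.array([onz(A,u,0.114) for u in cor]);print('lid sc',P.round(3).tolist(),P.mean(0).round(3))
f=(P[0]+P[1])/2-(P[2]+P[3])/2;print('front dir',np.degrees(np.arctan2(f[1],f[0])))
corB=[(291,299),(361,248),(443,319),(375,377)]
P=np.array([onz(B,u,0.114) for u in corB]);print('lid sd',P.round(3).tolist(),P.mean(0).round(3))
for p,uv,z in((A,(217,237),.07),(B,(297,273),.07)):print('pad',onz(p,uv,z).round(3))
for nm,p in(('sc',A),('sd',B)):
  hsv=cv2.cvtColor(p['color'],cv2.COLOR_RGB2HSV)
  m=cv2.inRange(hsv,(17,110,70),(32,255,255))
  if nm=='sc': m[:120]=0;m[240:]=0;m[:,:250]=0;m[:,460:]=0
  else: m[:140]=0;m[255:]=0;m[:,:150]=0;m[:,345:]=0
  m=cv2.morphologyEx(m,cv2.MORPH_CLOSE,np.ones((5,5)))
  n,l,s,ce=cv2.connectedComponentsWithStats(m)
  for i in range(1,n):
    if s[i,4]<40: continue
    ys,xs=np.where(l==i);z=.015
    W=np.array([onz(p,(x,y),z)[:2] for x,y in zip(xs,ys)]);w,v=np.linalg.eigh(np.cov(W.T));a=v[:,1]
    t=(W-W.mean(0))@a
    print(nm,s[i,4],ce[i].round(),'w',W.mean(0).round(3),'ang',round(np.degrees(np.arctan2(a[1],a[0])),1),'ends',(W.mean(0)+a*t.min()).round(3),(W.mean(0)+a*t.max()).round(3))
for p,n in((A,'bangle'),(A,'bench_block'),(A,'bur_stand')):
  r=spotter.look_for(p,n)[0]['at'];print(n,onz(p,np.array(r)*[560,420],.02).round(3))
print(env.observe()['tool_rot'])
E
```

```text
lid sc [[0.444, -0.163, 0.114], [0.615, -0.111, 0.114], [0.681, -0.274, 0.114], [0.495, -0.328, 0.114]] [ 0.559 -0.219  0.114]
front dir 109.64591280899535
lid sd [[0.45, -0.156, 0.114], [0.622, -0.112, 0.114], [0.646, -0.299, 0.114], [0.492, -0.329, 0.114]] [ 0.552 -0.224  0.114]
pad [ 0.521 -0.081  0.07 ]
pad [ 0.505 -0.078  0.07 ]
sc 276 [343. 157.] w [0.475 0.315] ang 129.8 ends [0.5   0.285] [0.451 0.344]
sc 446 [289. 185.] w [0.469 0.147] ang -175.5 ends [0.515 0.151] [0.414 0.143]
sc 370 [379. 189.] w [0.604 0.327] ang 154.1 ends [0.647 0.306] [0.554 0.351]
sd 223 [257. 174.] w [0.601 0.323] ang 140.4 ends [0.638 0.293] [0.562 0.355]
sd 288 [212. 192.] w [0.467 0.305] ang 73.5 ends [0.455 0.266] [0.479 0.345]
sd 600 [233. 231.] w [0.46  0.141] ang -167.9 ends [0.512 0.153] [0.412 0.131]
bangle [0.47 0.33 0.02]
bench_block [0.618 0.156 0.02 ]
bur_stand [0.732 0.115 0.02 ]
[[-1.18604868e-05  9.99999998e-01 -6.23000005e-05]
 [ 1.00000000e+00  1.18617561e-05  2.03742190e-05]
 [ 2.03749580e-05 -6.22997588e-05 -9.99999998e-01]]
```

View pics/c1.png

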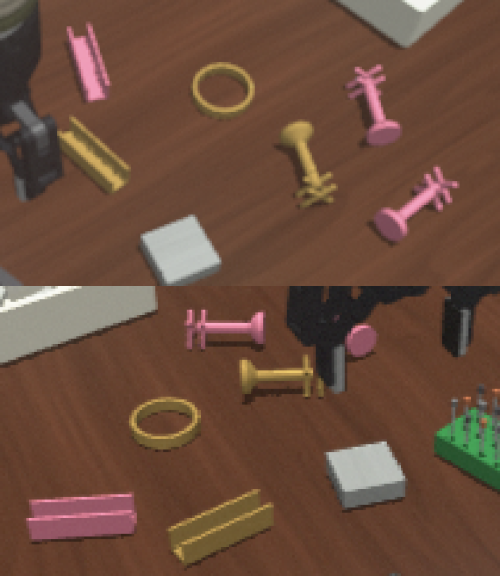

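The crop confirms that the brass channel and brass sprue are the targets; everything pink stays. Next I'll fit the box pose.

```bash
cat >> h.py <<'E'
def go(x,y,z,closedeg=None):
    s=env.observe();R=np.array(s['tool_rot']);d=R.T@(np.array([x,y,z])-s['position'])*100
    o='shift cm '+str(d.round(2))
    if closedeg is not None:
        c=np.degrees(np.arctan2(R[1,1],R[0,1]));t=(c-closedeg+90)%180-90   # +turn = clockwise from above
        o+=' turn rad %.3f'%np.radians(t)
    print(o,'t',round(s['time_s'],2),'pos',np.round(s['position'],4))
E
python3 - <<'E'
from h import *
from scipy.optimize import least_squares
A=snap('scene');B=snap('side')
def pl(s): c,sn=np.cos(.4),np.sin(.4); return lambda y:(-.078-s*c,y,.022+s*sn)
L=lambda y:(-.091,y,.114)
a=pl(.127);b=pl(.067)
obs=[(A,(162,220),L(-.093)),(A,(224,270),L(.093)),(A,(96,281),(.085,-.093,.116)),
(B,(291,299),L(-.093)),(B,(361,248),L(.093)),(B,(375,377),(.085,-.093,.116)),
(B,(274,268),a(-.036)),(B,(297,252),a(.036))]
def W(v,P): c,s=np.cos(v[2]),np.sin(v[2]);return np.array([v[0]+c*P[0]-s*P[1],v[1]+s*P[0]+c*P[1],P[2]])
f=lambda v:np.concatenate([np.array(proj(p,W(v,P)))-u for p,u,P in obs])
r=least_squares(f,[.557,-.224,np.radians(-74.4)],loss='soft_l1')
print(r.x.round(4),np.degrees(r.x[2]),f(r.x).round(1).reshape(-1,2).tolist())
print('press',W(r.x,(-.182,0,.07)))
p=W(r.x,(-.182,0,.1));go(*p)
E
```

```text
[ 0.5582 -0.2233 -1.288 ] -73.79778404911103 [[0.4, -0.3], [2.2, 2.4], [-2.3, -0.5], [-2.0, 3.9], [-0.5, -0.6], [1.6, 0.4], [-1.6, -0.4], [2.0, -2.8]]
press [ 0.50738358 -0.04850472  0.07      ]
shift cm [-4.85 -4.26 10.2 ] t 1.25 pos [0.55  0.    0.202]
```

```bash
python3 -m crank '[0,-1.6,-1.4,2,0, 0,-1.6,-1.4,2,0, 0,-1.65,-1.4,2,0, 0,0,0,2,0, 0,0,0,2,0, 0,0,0,1.5,0, 0,0,0,0,0, 0,0,0,0,0]' 60
python3 -m crank '[0,0,0,1,0, 0,0,0,1,0, 0,0,0,1,0, 0,0,0,1,0, 0,0,0,1,0, 0,0,0,0.8,0, 0,0,0,0,0, 0,0,0,0,0]'
python3 - <<'E'
from h import *
snap('side','d1.png')
E
```

```text
time_s: 1.92
position: [0.5079, -0.0485, 0.087]
tool_rot: [[0.0, 1.0, -0.001], [1.0, -0.0, 0.0], [0.0, -0.001, -1.0]]
ft_force: [1.1, -0.4, 0.6]
grip_width: 0.0001
gripper_force: 0.0
time_s: 2.58
position: [0.5095, -0.0487, 0.0311]
tool_rot: [[-0.0, 1.0, 0.004], [1.0, 0.0, -0.001], [-0.001, 0.004, -1.0]]
ft_force: [0.7, 0.2, 6.9]
grip_width: -0.0004
gripper_force: 3.2
```

View pics/d1.png

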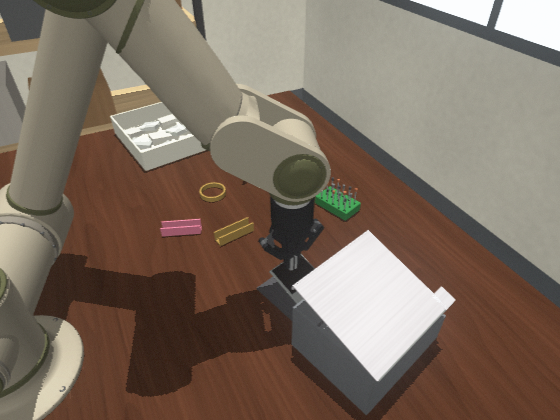

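The side view shows the fingers on the pad at about (292,266), pedal only partly down, lid only slightly raised. I'll press further.

```bash
python3 -m crank '[0,0,0,0.4,0, 0,0,0,0.3,0, 0,0,0,0.2,0, 0,0,0,0,0, 0,0,0,0,0, 0,0,0,0,0, 0,0,0,0,0, 0,0,0,0,0]'
python3 - <<'E'
from h import *
A=snap('scene');B=snap('side');w=snap('wrist')
cv2.imwrite('pics/m2.png',np.hstack([cv2.resize(A['color'][180:390,70:300],(400,365)),cv2.resize(B['color'][200:410,230:460],(400,365))])[:,:,::-1])
E
```

```text
time_s: 3.3
position: [0.5094, -0.0481, 0.0224]
tool_rot: [[-0.0, 1.0, 0.004], [1.0, 0.0, -0.0], [-0.0, 0.004, -1.0]]
ft_force: [-1.2, 4.3, 9.1]
grip_width: 0.0002
gripper_force: 4.2
```

View pics/m2.png

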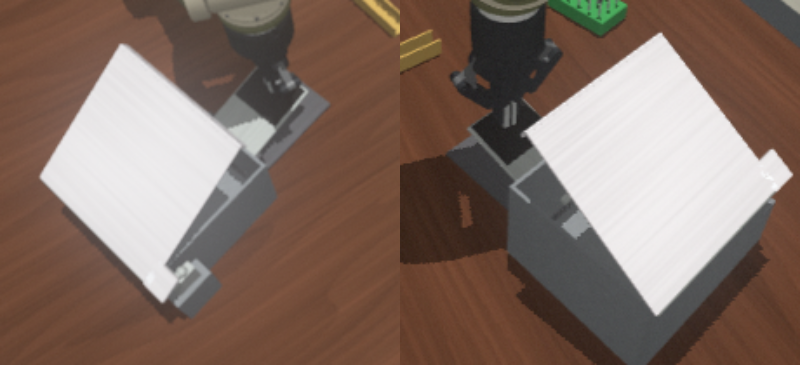

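Lid is rising (edge now about half open), force only 9 N, so the stop isn't reached. Keep pressing.

```bash
python3 -m crank '[0,0,0,0.3,0, 0,0,0,0.3,0, 0,0,0,0.2,0, 0,0,0,0.2,0, 0,0,0,0,0, 0,0,0,0,0, 0,0,0,0,0, 0,0,0,0,0]'
python3 - <<'E'
from h import *
A=snap('scene');B=snap('side')
cv2.imwrite('pics/m3.png',np.hstack([cv2.resize(A['color'][150:390,40:300],(400,369)),cv2.resize(B['color'][170:410,210:470],(400,369))])[:,:,::-1])
E
```

```text
time_s: 4.12
position: [0.5093, -0.048, 0.0122]
tool_rot: [[-0.0, 1.0, 0.004], [1.0, 0.0, 0.0], [0.0, 0.004, -1.0]]
ft_force: [-0.9, 5.4, 9.7]
grip_width: -0.0003
gripper_force: 4.1
```

View pics/m3.png

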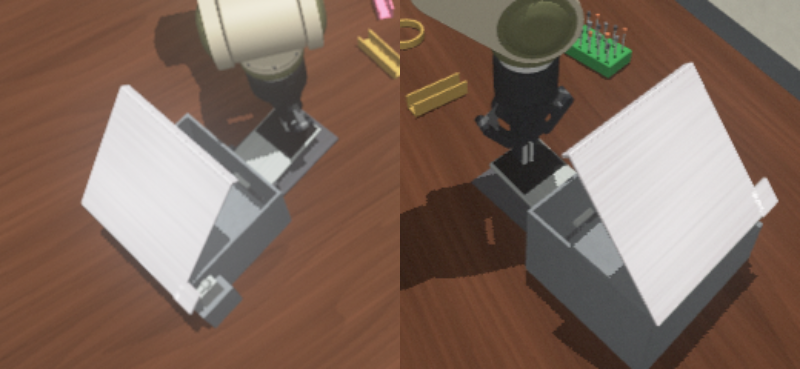

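```bash
python3 - <<'E'
from h import *
from scipy.optimize import least_squares
A=snap('scene');B=snap('side')
v=[.5582,-.2233,-1.288]
def W(P): c,s=np.cos(v[2]),np.sin(v[2]);return np.array([v[0]+c*P[0]-s*P[1],v[1]+s*P[0]+c*P[1],P[2]])
def lid(a,y): return W((.085-.176*np.cos(a)-.003*np.sin(a),y,.112+.176*np.sin(a)))
def ped(a,y,s=.127): c,n=np.cos(.4-a),np.sin(.4-a); return W((-.078-s*c-.006*n,y,.022+s*n+.006*c))
o=[(A,(121,206.5),-.093),(A,(191.5,269),.093),(B,(319,270),-.093),(B,(399,212),.093)]
g=lambda a:np.concatenate([np.array(proj(p,lid(a[0],y)))-u for p,u,y in o]);r=least_squares(g,[1.]);print('lid',r.x,r.fun.round(1))
for a in(0,.1,.2,.3,.4):
  print(a,[np.round(proj(B,ped(a,y))).tolist() for y in(-.036,.036)],[np.round(proj(A,ped(a,y))).tolist() for y in(-.036,.036)])
s=env.observe();print(s['position'],s['ft_force']);print('tcp px',proj(B,s['position']),proj(A,s['position']))
E
```

```text
lid [0.83692875] [-1.5 -0.7  0.9 -1.  -0.3 -1.2 -0.7 -3.3]
0 [[272.0, 265.0], [298.0, 247.0]] [[219.0, 210.0], [243.0, 228.0]]
0.1 [[270.0, 268.0], [297.0, 250.0]] [[221.0, 211.0], [245.0, 229.0]]
0.2 [[270.0, 272.0], [296.0, 253.0]] [[223.0, 213.0], [246.0, 231.0]]
0.3 [[269.0, 275.0], [295.0, 257.0]] [[224.0, 216.0], [247.0, 233.0]]
0.4 [[269.0, 280.0], [295.0, 261.0]] [[225.0, 218.0], [247.0, 236.0]]
[ 0.50931131 -0.04795437  0.01220173] [-0.87840786  5.81794179  9.50885257]
tcp px [np.float64(290.87694997878464), np.float64(281.18119699900853)] [np.float64(230.4306806848606), np.float64(237.12419733545093)]
```

```bash
python3 - <<'E'
from h import *
A=snap('scene');B=snap('side');w=snap('wrist')
f=lambda p,x,y,s:cv2.resize(p['color'][y-s*3//4:y+s*3//4,x-s:x+s],(400,300),interpolation=cv2.INTER_CUBIC)
top=np.hstack([f(A,232,235,44),f(B,291,270,44)])
W=cv2.resize(w['color'],(400,300));s=env.observe()
cv2.imwrite('pics/m4.png',np.vstack([top,np.hstack([W,f(w,280,210,120)])])[:,:,::-1])
E
```

```text
(no output)
```

View pics/m4.png

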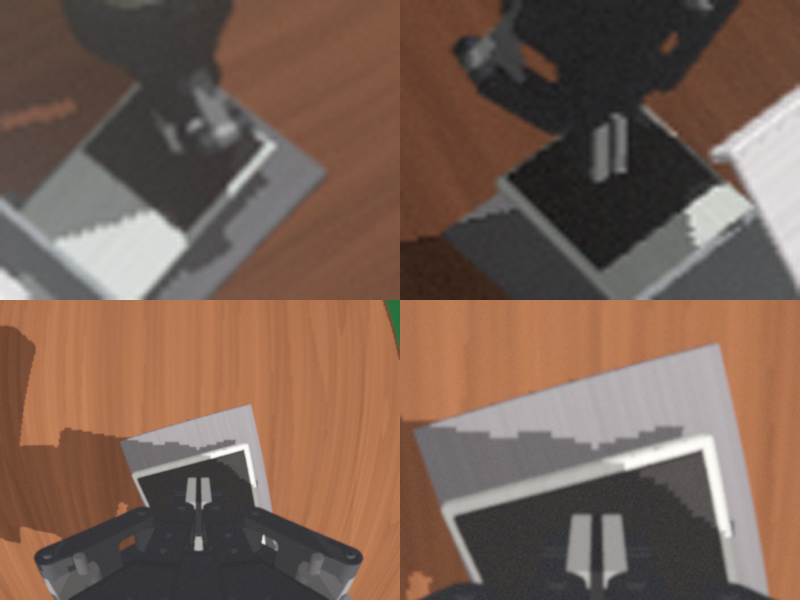

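Fingers sit on the pad, about 15 mm from the free end. I'll hold, and track the lid angle numerically from its corner to see if it is just lagging.

```bash
cat >> h.py <<'E'
v=[.5582,-.2233,-1.288]
def BW(P): c,s=np.cos(v[2]),np.sin(v[2]);return np.array([v[0]+c*P[0]-s*P[1],v[1]+s*P[0]+c*P[1],P[2]])
def lidpt(a,y): return BW((.085-.176*np.cos(a)-.003*np.sin(a),y,.112+.176*np.sin(a)))
def lidang():
    A=snap('scene');c=A['color'].astype(int)
    m=((c.min(2)>165)&(c.max(2)-c.min(2)<35)).astype(np.uint8);m[:,330:]=0;m[:150]=0
    n,l,s,_=cv2.connectedComponentsWithStats(m);i=1+np.argmax(s[1:,4])
    ys,xs=np.where(l==i);k=ys.argmin();L=(xs.min(),ys[xs.argmin()])
    a=np.linspace(-.05,1.5,156);P=np.array([proj(A,lidpt(t,-.093)) for t in a])
    e=np.hypot(*(P-[xs[ys==ys.min()].mean(),ys.min()]).T);j=e.argmin()
    print('lid',a[j].round(2),'err px',e[j].round(1))
E
python3 -c "
from h import *
lidang()"
python3 -m crank '[0,0,0,0,0, 0,0,0,0,0, 0,0,0,0,0, 0,0,0,0,0, 0,0,0,0,0, 0,0,0,0,0, 0,0,0,0,0, 0,0,0,0,0]'
python3 -c "
from h import *
lidang()"
```

```text
lid 0.81 err px 0.5
time_s: 5.18
position: [0.5093, -0.048, 0.0122]
tool_rot: [[-0.0, 1.0, 0.004], [1.0, 0.0, 0.0], [0.0, 0.004, -1.0]]
ft_force: [-1.2, 5.0, 9.1]
grip_width: -0.0
gripper_force: 4.1
lid 0.81 err px 0.5
```

```bash
python3 -m crank '[0,0,0,0.2,0, 0,0,0,0.2,0, 0,0,0,0.1,0, 0,0,0,0.1,0, 0,0,0,0,0, 0,0,0,0,0, 0,0,0,0,0, 0,0,0,0,0]'
python3 -c "
from h import *
lidang()
B=snap('side');print(proj(B,BW((-.078-.13*np.cos(.1),-.04,.025+.13*np.sin(.1)))))
s=env.observe();print(s['joint_efforts'],s['wrist_torque'])"
```

```text
time_s: 5.9
position: [0.5093, -0.0478, 0.0062]
tool_rot: [[-0.0, 1.0, 0.003], [1.0, 0.0, 0.0], [0.0, 0.003, -1.0]]
ft_force: [-1.8, 6.2, 8.9]
grip_width: -0.0003
gripper_force: 4.5
lid 0.98 err px 0.7
[np.float64(266.9307165434123), np.float64(276.6662389121703)]
[-3.11573938e+00 -4.08990276e+01 -1.45024297e+01 -1.17642570e+00
 -8.49875361e-01 -5.59419655e-03] [1.15796306 0.20752562 0.03918131]
```

```bash
python3 -m crank '[0,0,0,0.2,0, 0,0,0,0.2,0, 0,0,0,0.1,0, 0,0,0,0,0, 0,0,0,0,0, 0,0,0,0,0, 0,0,0,0,0, 0,0,0,0,0]'
python3 -c "
from h import *
lidang()"
```

```text
time_s: 6.67
position: [0.5091, -0.0477, 0.0011]
tool_rot: [[-0.0, 1.0, 0.003], [1.0, 0.0, 0.001], [0.001, 0.003, -1.0]]
ft_force: [-1.6, 7.2, 9.4]
grip_width: 0.0
gripper_force: 4.5
lid 1.13 err px 0.7
```

```bash
python3 -m crank '[0,0,0,0.2,0, 0,0,0,0.2,0, 0,0,0,0.2,0, 0,0,0,0,0, 0,0,0,0,0, 0,0,0,0,0, 0,0,0,0,0, 0,0,0,0,0]'
python3 -c "
from h import *
lidang()"
```

```text
time_s: 7.38
position: [0.5091, -0.0474, -0.0045]
tool_rot: [[-0.0, 1.0, 0.003], [1.0, 0.0, 0.001], [0.001, 0.003, -1.0]]
ft_force: [-2.2, 9.0, 13.7]
grip_width: -0.0002
gripper_force: 7.1
lid 1.31 err px 1.6
```

```bash
python3 -m crank '[0,0,0,0.2,0, 0,0,0,0.1,0, 0,0,0,0,0, 0,0,0,0,0, 0,0,0,0,0, 0,0,0,0,0, 0,0,0,-2,0, 0,0,0,-2,0]'
python3 -m crank '[0,0,0,-2,0, 0,0,0,-2,0, 0,0,0,-3,0, 0,0,0,-3,0, 0,0,0,-3,0, 0,0,0,-3,0, 0,0,0,0,0, 0,0,0,0,0]'
python3 - <<'E'
from h import *
lidang()
A=snap('scene');B=snap('side');s=env.observe();t=s['position']
f=lambda p,x,y,q:cv2.resize(p['color'][max(0,y-q*3//4):y+q*3//4,max(0,x-q):x+q],(400,300),interpolation=cv2.INTER_CUBIC)
for p in(A,B):
  u=tuple(int(round(k)) for k in proj(p,t));cv2.circle(p['color'],u,2,(255,0,0),-1);print(u,t)
def g(p):
  u=[int(k) for k in proj(p,t)];return f(p,u[0],u[1],60)
cv2.imwrite('pics/m5.png',np.vstack([np.hstack([g(A),g(B)]),np.hstack([cv2.resize(A['color'],(400,300)),cv2.resize(B['color'],(400,300))])])[:,:,::-1])
E
```

```text
time_s: 8.1
position: [0.5091, -0.0488, 0.0323]
tool_rot: [[-0.001, 1.0, 0.003], [1.0, 0.001, -0.001], [-0.001, 0.003, -1.0]]
ft_force: [0.2, -1.2, 0.9]
grip_width: -0.0001
gripper_force: 0.8
time_s: 8.77
position: [0.5089, -0.0487, 0.1926]
tool_rot: [[-0.0, 1.0, 0.005], [1.0, 0.0, -0.002], [-0.002, 0.005, -1.0]]
ft_force: [-1.2, 0.3, -0.1]
grip_width: -0.0001
gripper_force: 0.0
lid -0.05 err px 61.4
(219, 196) [ 0.50759328 -0.04830729  0.18949465]
(292, 216) [ 0.50759328 -0.04830729  0.18949465]
```

View pics/m5.png

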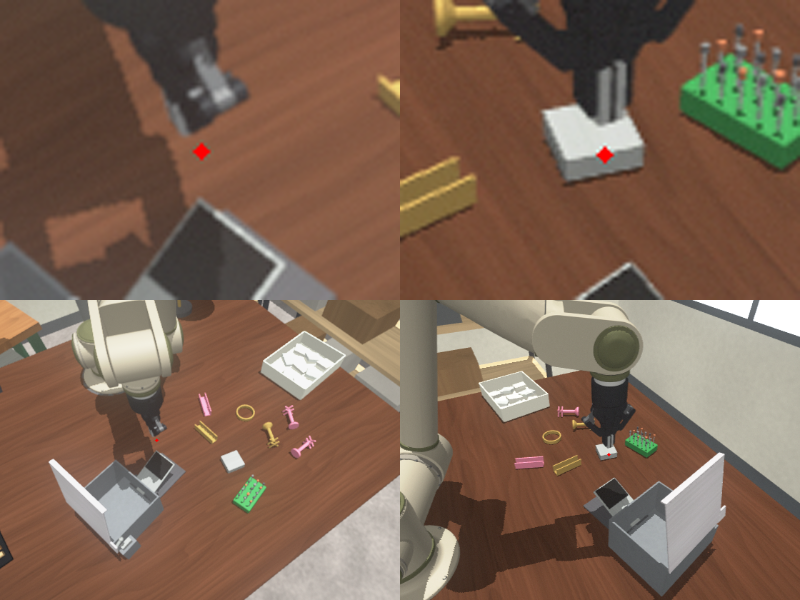

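Lid stands open (1.3 rad) and the pedal is up again. The real fingertips end about 25–30 mm above the reported TCP (red dot), so I'll account for that. Next I'll refine the scrap poses and the tip offset.

```bash
python3 - <<'E'
from h import *
from scipy.optimize import minimize
from scipy.spatial.transform import Rotation as Rn
A=snap('scene');B=snap('side')
def tri(a,b):
  (o1,d1),(o2,d2)=ray(A,a),ray(B,b);M=np.stack([d1,-d2],1);k=np.linalg.lstsq(M,o2-o1,rcond=None)[0]
  return ((o1+k[0]*d1)+(o2+k[1]*d2))/2,np.linalg.norm(o1+k[0]*d1-o2-k[1]*d2)
print('tip',tri((216,190),(292,208)),env.observe()['position'])
def box(x0,x1,y0,y1,z0,z1): return np.array([(x,y,z) for x in(x0,x1) for y in(y0,y1) for z in(z0,z1)])
th=np.linspace(0,6.28,24)
cyl=lambda x,r:np.stack([0*th+x,r*np.cos(th),.018+r*np.sin(th)],1)
ch=[box(-.045,.045,-.013,.013,0,.024)]
sp=[np.vstack([cyl(-.045,.018),cyl(-.040,.018)]),np.vstack([cyl(-.04,.016),cyl(-.028,.006)]),np.vstack([cyl(-.03,.006),cyl(.039,.006)])]+[box(a-.002,a+.002,-.018,.018,.016,.020) for a in(.022,.036)]+[box(a-.002,a+.002,-.002,.002,0,.036) for a in(.022,.036)]
def mask(p,c,r=40):
  m=cv2.inRange(cv2.cvtColor(p['color'],cv2.COLOR_RGB2HSV),(17,110,60),(32,255,255))
  k=np.zeros_like(m);k[c[1]-r:c[1]+r,c[0]-r:c[0]+r]=1;m=cv2.morphologyEx(m*k,cv2.MORPH_CLOSE,np.ones((3,3)))
  n,l,s,_=cv2.connectedComponentsWithStats(m);return (l==1+np.argmax(s[1:,4])).astype(np.uint8)
S=4
def ren(p,parts,q):
  c,s=np.cos(q[2]),np.sin(q[2]);R=np.array([[c,-s,0],[s,c,0],[0,0,1]]);im=np.zeros((420*S,560*S),np.uint8)
  for P in parts:
    uv=np.array([proj(p,R@a+[q[0],q[1],0]) for a in P]);cv2.fillConvexPoly(im,cv2.convexHull(np.round(uv*S+S/2).astype(np.int32)),1)
  return im
for nm,parts,cA,cB,q0 in(('channel',ch,(290,186),(234,231),[.465,.144,.14]),('sprue',sp,(379,189),(257,174),[.6,.325,-.55])):
  ms=[(p,cv2.resize(mask(p,c),None,fx=S,fy=S,interpolation=0)) for p,c in((A,cA),(B,cB))]
  def cost(q):
    t=0
    for p,m in ms:
      r=ren(p,parts,q);t+=1-(r&m).sum()/(r|m).sum()
    return t
  b=min((minimize(cost,[q0[0],q0[1],q0[2]+d],method='Nelder-Mead',options=dict(initial_simplex=np.array([q0,q0,q0,q0])+[0,0,d]+np.array([[0,0,0],[.01,0,0],[0,.01,0],[0,0,.15]]),xatol=1e-4,maxfev=150)) for d in(-.2,.2)),key=lambda r:r.fun)
  print(nm,b.x.round(4),np.degrees(b.x[2]),b.fun)
  go(b.x[0],b.x[1],.1,np.degrees(b.x[2])+90)
E
```

```text
tip (array([ 0.50590658, -0.05110878,  0.21055332]), np.float64(0.000992971384457786)) [ 0.50761636 -0.04838677  0.18921848]
channel [0.4625 0.1467 0.1269] 7.269733135984526 0.1851641523397065
shift cm [19.51 -4.5   8.94] turn rad 1.444 t 9.02 pos [ 0.5076 -0.0484  0.1892]
sprue [ 0.605   0.3239 -0.4185] -23.979690264033007 0.7844735791999
shift cm [37.23  9.75  8.93] turn rad -1.152 t 9.02 pos [ 0.5076 -0.0484  0.1892]
```

```bash
python3 -m crank '[4.5,4,-1,0,0, 4.5,4,-1,0,0, 4.5,4,-1,0,0, 4.5,4,-1,0,0, 4.5,3.5,-0.5,0,0, 4.5,0,0,1,0.125, 4.5,0,0,1,0.125, 4.5,0,0,1,0.125]'
python3 -m crank '[4.5,0,0,1,0.125, 4.5,0,0,1,0.125, 4.5,0,0,1,0.125, 4.5,0,0,1,0.125, 4.5,0,0,1,0.125, 4.5,0,0,1,0.125, 4.5,0,0,1,0.125, 4.5,0,0,1,0.125]'
python3 -m crank '[4.5,0,0,2,0.07, 4.5,0,0,1,0, 4.5,0,0,0,0, 4.5,0,0,0,0, 4.5,0,0,0,0, 4.5,0,0,0,0, 4.5,0,0,0,0, 4.5,0,0,0,0]'
python3 - <<'E'
from h import *
go(.4625,.1467,0,97.27)
w=snap('wrist')
A=snap('scene');B=snap('side')
print([(np.array(r['at'])*[560,420],r['score']) for r in spotter.look_for(w,'channel')], w['intrinsics'])
f=lambda p,x,y,q:cv2.resize(p['color'][max(0,y-q*3//4):y+q*3//4,max(0,x-q):x+q],(400,300),interpolation=cv2.INTER_CUBIC)
cv2.imwrite('pics/m6.png',np.vstack([np.hstack([f(A,290,180,60),f(B,234,225,60)]),np.hstack([cv2.resize(w['color'],(400,300)),f(w,280,210,130)])])[:,:,::-1])
E
```

```text
time_s: 9.68
position: [0.4625, 0.1473, 0.1591]
tool_rot: [[0.37, 0.929, -0.001], [0.929, -0.37, -0.0], [-0.001, -0.001, -1.0]]
ft_force: [-0.3, 0.4, 0.3]
grip_width: 0.0452
gripper_force: 0.0
time_s: 10.35
position: [0.4626, 0.1465, 0.0789]
tool_rot: [[0.982, 0.188, -0.001], [0.188, -0.982, -0.0], [-0.001, -0.0, -1.0]]
ft_force: [0.4, -0.8, 0.2]
grip_width: 0.0449
gripper_force: 0.0
time_s: 11.02
position: [0.4632, 0.1465, 0.0505]
tool_rot: [[0.992, 0.126, 0.001], [0.126, -0.992, 0.0], [0.001, 0.0, -1.0]]
ft_force: [0.7, -0.0, 0.4]
grip_width: 0.0452
gripper_force: 0.0
shift cm [-0.07 -0.03  5.05] turn rad -0.001 t 11.02 pos [0.4632 0.1465 0.0505]
[(array([279.496, 212.814]), 0.59)] [[325.1922621    0.         277.57848452]
 [  0.         325.1922621  210.98184352]
 [  0.           0.           1.        ]]
```

View pics/m6.png

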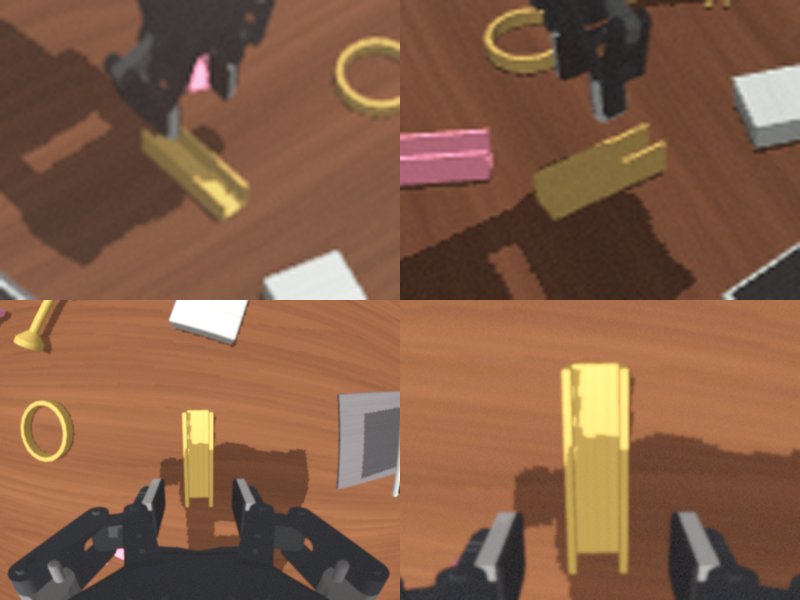

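Centred and aligned over the brass channel. Descend and then creep until the bench is felt.

```bash
python3 -m crank '[4.5,0,0,1.5,0, 4.5,0,0,1.5,0, 4.5,0,0,1.5,0, 4.5,0,0,1,0, 4.5,0,0,0.4,0, 4.5,0,0,0,0, 4.5,0,0,0,0, 4.5,0,0,0,0]'
python3 -m crank '[4.5,0,0,0.3,0, 4.5,0,0,0.3,0, 4.5,0,0,0.2,0, 4.5,0,0,0.2,0, 4.5,0,0,0,0, 4.5,0,0,0,0, 4.5,0,0,0,0, 4.5,0,0,0,0]'
python3 - <<'E'
from h import *
B=snap('side');A=snap('scene');f=lambda p,x,y,q:cv2.resize(p['color'][max(0,y-q*3//4):y+q*3//4,max(0,x-q):x+q],(400,300),interpolation=cv2.INTER_CUBIC)
cv2.imwrite('pics/m7.png',np.hstack([f(A,290,180,40),f(B,234,225,40)])[:,:,::-1])
E
```

```text
time_s: 11.88
position: [0.4634, 0.1466, -0.0083]
tool_rot: [[0.992, 0.126, 0.001], [0.126, -0.992, 0.0], [0.001, 0.0, -1.0]]
ft_force: [1.1, 0.2, -0.4]
grip_width: 0.0451
gripper_force: 0.0
time_s: 12.55
position: [0.4631, 0.1465, -0.0189]
tool_rot: [[0.992, 0.126, 0.0], [0.126, -0.992, 0.0], [0.0, 0.0, -1.0]]
ft_force: [0.5, -0.4, 0.7]
grip_width: 0.0449
gripper_force: 0.0
```

View pics/m7.png

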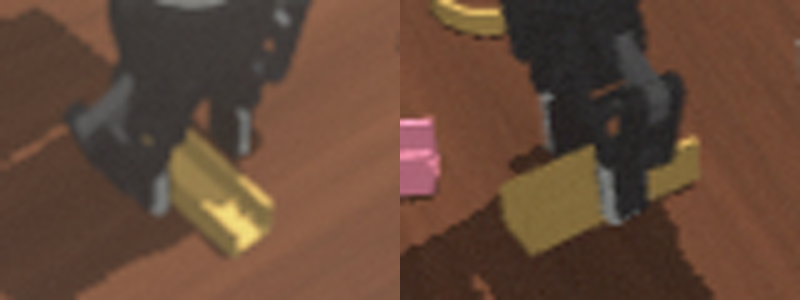

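The fingers straddle the channel mid-length with tips close to the bench (side-view crop at about (620,215)). Close and lift. That was the tenth picture, so from here on it's numbers only.

```bash
python3 -m crank '[2,0,0,0,0, 1,0,0,0,0, 1,0,0,0,0, 1,0,0,0,0, 1,0,0,0,0, 1,0,0,0,0, 1,0,0,0,0, 1,0,0,0,0]' 50
python3 -m crank '[1,0,0,-2,0, 1,0,0,-3,0, 1,0,0,-4,0, 1,0,0,-4,0, 1,0,0,-4,0, 1,0,0,-3,0, 1,0,0,0,0, 1,0,0,0,0]'
python3 - <<'E'
from h import *
p=BW((-.03,-.01,.16));print(p);go(*p,np.degrees(v[2])+90);go(*p,np.degrees(v[2]))
E
```

```text
time_s: 13.32
position: [0.4631, 0.1465, -0.0187]
tool_rot: [[0.992, 0.126, 0.001], [0.126, -0.992, 0.0], [0.001, -0.0, -1.0]]
ft_force: [-1.5, 0.5, 5.7]
grip_width: 0.0248
gripper_force: 50.0
time_s: 13.98
position: [0.4633, 0.1465, 0.1818]
tool_rot: [[0.992, 0.125, 0.003], [0.125, -0.992, 0.0], [0.003, 0.0, -1.0]]
ft_force: [0.2, -0.1, -0.9]
grip_width: 0.0251
gripper_force: 49.5
[ 0.54022595 -0.19728205  0.16      ]
shift cm [ 3.31 35.07  2.2 ] turn rad 1.414 t 13.98 pos [0.4633 0.1465 0.1818]
shift cm [ 3.31 35.07  2.2 ] turn rad -0.157 t 13.98 pos [0.4633 0.1465 0.1818]
```

```bash
python3 -m crank '[1,0.3,3.2,0,0, 1,0.4,3.9,0,0, 1,0.4,3.9,0,0, 1,0.4,3.9,0,0, 1,0.4,3.9,0,0, 1,0.4,3.9,0,0, 1,0.4,3.9,0,0, 1,0.4,3.9,0,0]'
python3 -m crank '[1,0.2,3,0,0, 1,0,1.6,0,0, 1,0,0,0,-0.08, 1,0,0,0,-0.077, 1,0,0,1,0, 1,0,0,2,0, 1,0,0,2,0, 1,0,0,0,0]'
python3 - <<'E'
from h import *
go(*BW((-.03,-.01,.035)),np.degrees(v[2]))
E
```

```text
time_s: 14.65
position: [0.5313, -0.1539, 0.1787]
tool_rot: [[0.992, 0.125, -0.004], [0.125, -0.992, 0.002], [-0.003, -0.002, -1.0]]
ft_force: [0.8, -0.0, -1.3]
grip_width: 0.0247
gripper_force: 49.5
time_s: 15.32
position: [0.5374, -0.1956, 0.1259]
tool_rot: [[0.961, 0.277, -0.008], [0.277, -0.961, 0.005], [-0.006, -0.007, -1.0]]
ft_force: [0.0, 0.5, -1.9]
grip_width: 0.0247
gripper_force: 49.5
shift cm [0.28 0.31 9.08] turn rad -0.002 t 15.32 pos [ 0.5374 -0.1956  0.1259]
```

```bash
python3 -m crank '[1,0.3,0.2,1,0, 1,0,0,2,0, 1,0,0,2,0, 1,0,0,2,0, 1,0,0,1.5,0, 1,0,0,0.5,0, 1,0,0,0,0, 1,0,0,0,0]'
python3 -m crank '[4.5,0,0,0,0, 4.5,0,0,0,0, 4.5,0,0,0,0, 4.5,0,0,-1,0, 4.5,0,0,-3,0, 4.5,0,0,-4,0, 4.5,0,0,-4,0, 4.5,0,0,-4,0]'
python3 - <<'E'
from h import *
A=snap('scene');p=snap('side')
for n,q in(('sc',A),('sd',p)):
  m=cv2.inRange(cv2.cvtColor(q['color'],cv2.COLOR_RGB2HSV),(17,110,50),(32,255,255))
  k,l,s,c=cv2.connectedComponentsWithStats(m)
  print(n,[(c[i].round().tolist(),int(s[i,4])) for i in range(1,k) if s[i,4]>25])
  print('expect',np.round(proj(q,BW((-.03,-.01,.02)))))
go(.605,.3239,.1,-24+90)
E
```

```text
time_s: 15.98
position: [0.5438, -0.1988, 0.0417]
tool_rot: [[0.96, 0.279, 0.001], [0.279, -0.96, -0.001], [0.001, 0.001, -1.0]]
ft_force: [-0.2, -0.6, -1.3]
grip_width: 0.0244
gripper_force: 49.6
time_s: 16.65
position: [0.5428, -0.1984, 0.2041]
tool_rot: [[0.96, 0.279, 0.001], [0.279, -0.96, -0.0], [0.001, 0.001, -1.0]]
ft_force: [1.4, 0.8, 0.7]
grip_width: 0.0451
gripper_force: 0.0
sc [([250.0, 4.0], 31), ([163.0, 28.0], 28), ([343.0, 157.0], 264), ([379.0, 188.0], 329), ([181.0, 285.0], 380)]
expect [178. 280.]
sd [([254.0, 173.0], 187), ([271.0, 173.0], 36), ([212.0, 192.0], 273), ([349.0, 330.0], 603)]
expect [345. 330.]
shift cm [ 20.25 -48.74  10.59] turn rad 0.702 t 16.75 pos [ 0.5454 -0.1999  0.209 ]
```

```bash
python3 - <<'E'
from h import *
A=snap('scene');B=snap('side')
from scipy.optimize import minimize
th=np.linspace(0,6.28,24)
cyl=lambda x,r:np.stack([0*th+x,r*np.cos(th),.018+r*np.sin(th)],1)
sp=[np.vstack([cyl(-.045,.018),cyl(-.040,.018),cyl(-.028,.007)]),np.vstack([cyl(-.03,.006),cyl(.039,.006)])]
for a in(.022,.036):
  for k in(45,135): 
    d=np.array([0,np.cos(np.radians(k)),np.sin(np.radians(k))])*.025;o=np.array([a,0,.018]);e=np.array([.002,0,0])
    sp.append(np.array([o-d-e,o+d-e,o+d+e,o-d+e]))
S=4
def mask(p,c,r=30):
  h=cv2.cvtColor(p['color'],cv2.COLOR_RGB2HSV);m=cv2.inRange(h,(17,100,50),(34,255,255))
  k=np.zeros_like(m);k[c[1]-r:c[1]+r,c[0]-r:c[0]+r]=1;return cv2.resize(((m*k)>0).astype(np.uint8),None,fx=S,fy=S,interpolation=0)
ms=[(A,mask(A,(379,189))),(B,mask(B,(257,174)))]
for p,m in ms:
  ys,xs=np.where(m);print(len(xs)/16,xs.min()/S,xs.max()/S,ys.min()/S,ys.max()/S)
def iou(p,m,q):
  c,s=np.cos(q[2]),np.sin(q[2]);R=np.array([[c,-s,0],[s,c,0],[0,0,1]]);im=np.zeros((420*S,560*S),np.uint8)
  for P in sp:
    uv=np.array([proj(p,R@a+[q[0],q[1],0]) for a in P]);cv2.fillConvexPoly(im,cv2.convexHull(np.round(uv*S+S/2).astype(np.int32)),1)
  return (im&m).sum()/(im|m).sum()
cost=lambda q:2-sum(iou(p,m,q) for p,m in ms)
best=None
for a in(-.75,-.55,-.35):
  q0=np.array([.603,.325,a]);r=minimize(cost,q0,method='Nelder-Mead',options=dict(initial_simplex=q0+np.array([[0,0,0],[.012,0,0],[0,.012,0],[0,0,.15]]),maxfev=120))
  print(r.x.round(4),round(r.fun,3),[round(iou(p,m,r.x),2) for p,m in ms])
s=env.observe();print(s['position'])
E
```

```text
362.0 349.0 390.75 159.0 206.75
223.0 241.0 272.75 166.0 181.75
[ 0.6052  0.324  -0.4005] 0.495 [np.float64(0.73), np.float64(0.77)]
[ 0.6054  0.3247 -0.3916] 0.496 [np.float64(0.75), np.float64(0.76)]
[ 0.6052  0.3245 -0.3827] 0.495 [np.float64(0.74), np.float64(0.77)]
[ 0.54335293 -0.19874026  0.20268942]
```

```bash
python3 -m crank '[6,1.2,-3,0,0, 6,1.6,-3.8,0,0, 6,1.6,-3.8,0,0, 6,1.6,-3.8,0,0, 6,1.6,-3.8,0,0, 6,1.6,-3.8,0,0, 6,1.6,-3.8,0,0, 6,1.6,-3.8,0,0]'
python3 -m crank '[6,1.6,-3.8,0,0, 6,1.6,-3.8,0,0, 6,1.6,-3.8,0,0, 6,1.6,-3.8,0,0, 6,1.4,-3,0,0, 6,0,0,0,0.12, 6,0,0,0,0.12, 6,0,0,0,0.12]'
```

```text
time_s: 17.52
position: [0.5789, 0.1222, 0.1998]
tool_rot: [[0.96, 0.279, -0.003], [0.279, -0.96, -0.0], [-0.003, -0.001, -1.0]]
ft_force: [0.4, -0.2, -0.8]
grip_width: 0.06
gripper_force: 0.0
time_s: 18.18
position: [0.6031, 0.3173, 0.199]
tool_rot: [[0.997, -0.082, -0.003], [-0.082, -0.997, -0.001], [-0.003, 0.001, -1.0]]
ft_force: [0.2, 0.9, -0.1]
grip_width: 0.0599
gripper_force: 0.0
```

```bash
python3 - <<'E'
from h import *
A=snap('scene');print(onz(A,(408,163),.018),onz(A,(424,206),.018))
go(.600,.3262,.05,67.5)
E
```

```text
[0.58644689 0.44010308 0.018     ] [0.70433048 0.38225609 0.018     ]
shift cm [-0.35 -0.91 14.92] turn rad 0.303 t 18.23 pos [0.6032 0.3169 0.1992]
```

```bash
python3 -m crank '[4,-0.35,-0.9,2,0, 4,0,0,2,0.12, 4,0,0,2,0.12, 4,0,0,2.5,0.063, 4,0,0,2.5,0, 4,0,0,2,0, 4,0,0,2,0, 4,0,0,0,0]'
python3 -m crank '[4,0,0,0,0, 4,0,0,0,0, 4,0,0,0,0, 4,0,0,0,0, 4,0,0,0,0, 4,0,0,0,0, 4,0,0,0,0, 4,0,0,0,0]'
python3 - <<'E'
from h import *
go(.600,.3262,-.016,67.5)
w=snap('wrist');print([(np.array(r['at'])*[560,420],r['score']) for r in spotter.look_for(w,'sprue')])
m=cv2.inRange(cv2.cvtColor(w['color'],cv2.COLOR_RGB2HSV),(17,100,50),(34,255,255))
k,l,s,c=cv2.connectedComponentsWithStats(m)
for i in range(1,k):
  if s[i,4]>60: print(c[i].round(),s[i].tolist())
# rows: horizontal extent of sprue component near centre
i=1+min(range(k-1),key=lambda j:(s[j+1,4]<300)*1e3+abs(c[j+1][0]-278))
for y in range(s[i,1],s[i,1]+s[i,3],8):
  xs=np.where(l[y]==i)[0]
  if len(xs):print(y,xs.min(),xs.max())
E
```

```text
time_s: 18.9
position: [0.5983, 0.3248, 0.0457]
tool_rot: [[0.929, -0.369, -0.009], [-0.369, -0.929, -0.003], [-0.007, 0.006, -1.0]]
ft_force: [-1.2, 0.3, -0.6]
grip_width: 0.04
gripper_force: 0.0
time_s: 19.57
position: [0.601, 0.326, 0.0512]
tool_rot: [[0.929, -0.371, 0.0], [-0.371, -0.929, 0.0], [0.0, -0.0, -1.0]]
ft_force: [-0.7, 0.1, -0.4]
grip_width: 0.0399
gripper_force: 0.0
shift cm [-0.1   0.02  6.72] turn rad 0.013 t 19.57 pos [0.601  0.326  0.0512]
[(array([141.512, 117.81 ]), 0.97), (array([273.896, 225.12 ]), 0.68), (array([151.704, 256.2  ]), 0.58), (array([445.816,   7.098]), 0.52)]
[278. 163.] [251, 155, 54, 16, 679]
[277. 235.] [250, 173, 55, 118, 3543]
[317. 334.] [304, 321, 26, 26, 385]
155 255 257
163 253 304
```

Wrist view numbers: sprue is centred on the finger mid-line (column 278). Descend and grip.

```bash
python3 -m crank '[4,0,0,1.5,0, 4,0,0,1.5,0, 4,0,0,1.5,0, 4,0,0,1.2,0, 4,0,0,0.6,0, 4,0,0,0.4,0, 4,0,0,0,0, 4,0,0,0,0]'
python3 -m crank '[1,0,0,0,0, 0,0,0,0,0, 0,0,0,0,0, 0,0,0,0,0, 0,0,0,0,0, 0,0,0,0,0, 0,0,0,0,0, 0,0,0,0,0]' 50
python3 -m crank '[0,0,0,-2,0, 0,0,0,-3,0, 0,0,0,-4,0, 0,0,0,-4,0, 0,0,0,-4,0, 0,0,0,-3,0, 0,0,0,0,0, 0,0,0,0,0]'
python3 - <<'E'
from h import *
p=BW((-.02,0.0,.18));go(*p,np.degrees(v[2]))
E
```

```text
time_s: 20.33
position: [0.6013, 0.3261, -0.0155]
tool_rot: [[0.929, -0.371, 0.001], [-0.371, -0.929, 0.0], [0.001, -0.001, -1.0]]
ft_force: [-0.6, -1.4, -0.4]
grip_width: 0.0399
gripper_force: 0.0
time_s: 21.0
position: [0.6013, 0.326, -0.0153]
tool_rot: [[0.929, -0.371, 0.001], [-0.371, -0.929, 0.0], [0.001, -0.001, -1.0]]
ft_force: [-0.8, 0.0, 6.2]
grip_width: 0.0097
gripper_force: 49.1
time_s: 21.67
position: [0.6013, 0.3261, 0.1854]
tool_rot: [[0.929, -0.371, 0.003], [-0.371, -0.929, 0.001], [0.002, -0.002, -1.0]]
ft_force: [-0.1, -0.0, -2.3]
grip_width: 0.0096
gripper_force: 48.9
shift cm [15.15 51.05  0.47] turn rad -0.663 t 21.67 pos [0.6013 0.3261 0.1854]
```

```bash
python3 -m crank '[0,0.8,3,0,0, 0,1.2,3.9,0,0, 0,1.2,3.9,0,0, 0,1.2,3.9,0,0, 0,1.2,3.9,0,0, 0,1.2,3.9,0,0, 0,1.2,3.9,0,0, 0,1.2,3.9,0,0]'
python3 -m crank '[0,1.2,3.9,0,0, 0,1.2,3.9,0,0, 0,1.2,3.9,0,0, 0,1.2,3.9,0,0, 0,1,3,0,0, 0,0,0,0,-0.12, 0,0,0,0,-0.12, 0,0,0,0,-0.12]'
python3 -m crank '[0,0,0,0,-0.12, 0,0,0,0,-0.12, 0,0,0,0,-0.063, 0,0,0,0,0, 0,0,0,0,0, 0,0,0,0,0, 0,0,0,0,0, 0,0,0,0,0]'
python3 - <<'E'
from h import *
lidang();go(*BW((-.01,0,.05)),np.degrees(v[2]))
E
```

```text
time_s: 22.33
position: [0.5726, 0.0088, 0.182]
tool_rot: [[0.929, -0.371, -0.004], [-0.371, -0.929, 0.001], [-0.004, 0.001, -1.0]]
ft_force: [0.9, -1.1, -0.6]
grip_width: 0.0096
gripper_force: 49.0
time_s: 23.0
position: [0.5578, -0.1841, 0.1816]
tool_rot: [[1.0, -0.016, -0.004], [-0.016, -1.0, 0.002], [-0.004, -0.002, -1.0]]
ft_force: [0.2, -0.2, -0.5]
grip_width: 0.0098
gripper_force: 49.1
time_s: 23.67
position: [0.5587, -0.1837, 0.1837]
tool_rot: [[0.961, 0.278, -0.0], [0.278, -0.961, 0.0], [-0.0, -0.0, -1.0]]
ft_force: [-0.3, 0.5, -0.6]
grip_width: 0.01
gripper_force: 49.1
lid 0.95 err px 60.2
shift cm [-1.15  2.78 13.39] turn rad -0.001 t 23.72 pos [ 0.5588 -0.1838  0.1839]
```

```bash
python3 -m crank '[0,-0.6,1.4,0,0, 0,-0.5,1.4,1,0, 0,0,0,2.5,0, 0,0,0,3,0, 0,0,0,3,0, 0,0,0,2.5,0, 0,0,0,1.4,0, 0,0,0,0,0]'
python3 -m crank '[0,0,0,0,0, 0,0,0,0,0, 3.5,0,0,0,0, 3.5,0,0,0,0, 3.5,0,0,0,0, 3.5,0,0,0,0, 3.5,0,0,-1.5,0, 3.5,0,0,-4,0]'
python3 -m crank '[3,0,0,-4,0, 2,0,0,-4,0, 0,0,0,-4,0, 0,0,0,-4,0, 0,0,0,-4,0, 0,0,0,-4,0, 0,0,0,0,0, 0,0,0,0,0]'
python3 - <<'E'
from h import *
A=snap('scene');p=snap('side')
for n,q in(('sc',A),('sd',p)):
  m=cv2.inRange(cv2.cvtColor(q['color'],cv2.COLOR_RGB2HSV),(17,100,50),(34,255,255))
  k,l,s,c=cv2.connectedComponentsWithStats(m)
  print(n,[(c[i].round().tolist(),int(s[i,4])) for i in range(1,k) if s[i,4]>25])
  print('spot',[(np.array(r['at'])*[560,420],r['score']) for r in spotter.look_for(q,'sprue')][:4])
  # box interior bounds
  print([np.round(proj(q,BW((x,y,.03)))).tolist() for x,y in((-.08,-.085),(-.08,.085),(.08,.085),(.08,-.085))])
  for a in(1.2,1.3): print(a,[np.round(proj(q,lidpt(a,y))).tolist() for y in(-.093,.093)])
lidang()
for P in((.11,0,.36),(.11,0,.25)): go(*BW(P))
E
```

```text
time_s: 24.38
position: [0.554, -0.2141, 0.046]
tool_rot: [[0.961, 0.278, -0.006], [0.278, -0.961, 0.003], [-0.005, -0.005, -1.0]]
ft_force: [0.2, 0.1, -0.3]
grip_width: 0.0096
gripper_force: 48.9
time_s: 25.05
position: [0.5538, -0.2124, 0.1012]
tool_rot: [[0.96, 0.279, -0.008], [0.279, -0.96, 0.005], [-0.007, -0.007, -1.0]]
ft_force: [0.2, -1.0, -1.0]
grip_width: 0.0348
gripper_force: 0.0
time_s: 25.72
position: [0.5564, -0.2139, 0.3475]
tool_rot: [[0.96, 0.279, 0.005], [0.279, -0.96, -0.003], [0.004, 0.004, -1.0]]
ft_force: [0.1, -0.5, -0.3]
grip_width: 0.0001
gripper_force: 0.0
sc [([250.0, 4.0], 36), ([163.0, 28.0], 34), ([343.0, 157.0], 262), ([180.0, 284.0], 477), ([161.0, 307.0], 321)]
spot [(array([420.784, 207.102]), 0.84), (array([407.12, 167.79]), 0.75), (array([155.4 , 307.02]), 0.66)]
[[171.0, 243.0], [225.0, 289.0], [169.0, 348.0], [115.0, 295.0]]
1.2 [[87.0, 217.0], [162.0, 285.0]]
1.3 [[77.0, 222.0], [153.0, 292.0]]
sd [([212.0, 192.0], 274), ([348.0, 330.0], 625), ([370.0, 359.0], 310)]
spot [(array([369.992, 357.294]), 0.83), (array([283.976, 154.98 ]), 0.53), (array([233.296, 155.904]), 0.46)]
[[296.0, 334.0], [357.0, 282.0], [429.0, 334.0], [369.0, 400.0]]
1.2 [[352.0, 274.0], [433.0, 208.0]]
1.3 [[363.0, 279.0], [444.0, 211.0]]
lid -0.05 err px 56.1
shift cm [-0.05 11.99 -1.66] t 25.97 pos [ 0.5558 -0.2136  0.3437]
shift cm [-0.03 12.02  9.34] t 25.97 pos [ 0.5558 -0.2136  0.3437]
```

Both scraps are in the box: in the scene picture the channel is at (180,284) and the sprue at (161,307), both within the projected walls. Next, go behind the lid.

```bash
python3 -m crank '[0,0,2.5,-1,0, 0,0,3,-1,0, 0,0,3,0,0, 0,0,2.7,0,0, 0,0,0.8,0,0, 0,0,0,0,0, 0,0,0,0,0, 0,0,0,0,0]'
python3 -m crank '[0,0,0,1.5,0, 0,0,0,2.5,0, 0,0,0,2.5,0, 0,0,0,2.5,0, 0,0,0,2.5,0, 0,0,0,2,0, 0,0,0,1.3,0, 0,0,0,0,0]'
python3 -c "
from h import *
go(*BW((.11,0,.215)))"
```

```text
time_s: 26.63
position: [0.5895, -0.3281, 0.3651]
tool_rot: [[0.96, 0.28, -0.0], [0.28, -0.96, 0.0], [-0.0, -0.0, -1.0]]
ft_force: [0.2, 0.3, 0.5]
grip_width: 0.0002
gripper_force: 0.0
time_s: 27.3
position: [0.5886, -0.327, 0.2146]
tool_rot: [[0.96, 0.28, -0.004], [0.28, -0.96, 0.003], [-0.003, -0.004, -1.0]]
ft_force: [0.6, 1.1, -0.7]
grip_width: -0.0001
gripper_force: 0.0
shift cm [-0.03  0.19 -0.04] t 27.3 pos [ 0.5886 -0.327   0.2146]
```

```bash
python3 -m crank '[0,0,-1.3,0,0, 0,0,-1.3,0,0, 0,0,-1.3,0,0, 0,0,-1.4,0,0, 0,0,-1.4,0.3,0, 0,0,-1.3,0.3,0, 0,0,-1.4,0.4,0, 0,0,0,0,0]'
python3 -m crank '[0,0,-1.2,0.9,0, 0,0,-1.2,1,0, 0,0,-1,1.1,0, 0,0,-0.8,1.2,0, 0,0,-0.8,1.3,0, 0,0,-0.7,1.3,0, 0,0,0,0,0, 0,0,0,0,0]'
python3 -c "
from h import *
lidang();s=env.observe();print(s['position'],s['ft_force'])"
```

```text
time_s: 27.97
position: [0.563, -0.2361, 0.2085]
tool_rot: [[0.96, 0.281, 0.001], [0.281, -0.96, -0.0], [0.001, 0.0, -1.0]]
ft_force: [-0.9, 0.2, 0.9]
grip_width: 0.0002
gripper_force: 0.0
time_s: 28.63
position: [0.5478, -0.1842, 0.1399]
tool_rot: [[0.96, 0.28, 0.001], [0.28, -0.96, -0.0], [0.0, 0.001, -1.0]]
ft_force: [-0.9, 0.1, 0.7]
grip_width: -0.0
gripper_force: 0.0
lid -0.05 err px 56.1
[ 0.54809441 -0.18463217  0.14033823] [ 0.50260218 -0.04933367 -0.41624644]
```

```bash
python3 - <<'E'
from h import *
for n in('scene','side'):
  A=snap(n);c=A['color'].astype(int);m=((c.min(2)>165)&(c.max(2)-c.min(2)<40)).astype(np.uint8)
  k,l,s,ce=cv2.connectedComponentsWithStats(m)
  for i in np.argsort(-s[1:,4])[:4]+1: print(n,s[i].tolist(),ce[i].round())
  for a in(0,.2,.4,.6,.8,1,1.3): 
    P=np.array([proj(A,lidpt(a,y)) for y in(-.093,.093)]+[proj(A,BW((.085,y,.114))) for y in(-.093,.093)]);print(a,P.min(0).round(),P.max(0).round(),P.mean(0).round())
  print('lidspot',[(np.array(r['at'])*[560,420],r['score']) for r in spotter.look_for(A,'lid')])
E
```

```text
scene [93, 211, 151, 145, 7767] [161. 285.]
scene [469, 246, 91, 174, 7274] [529. 344.]
scene [71, 37, 138, 148, 6960] [131. 120.]
scene [82, 0, 62, 73, 3781] [112.  34.]
0 [ 94. 220.] [226. 344.] [160. 279.]
0.2 [ 94. 213.] [223. 344.] [158. 276.]
0.4 [ 94. 208.] [217. 344.] [154. 274.]
0.6 [ 94. 205.] [207. 344.] [149. 273.]
0.8 [ 94. 205.] [195. 344.] [142. 274.]
1 [ 94. 209.] [180. 344.] [134. 277.]
1.3 [ 77. 222.] [158. 344.] [120. 285.]
lidspot [(array([155.4, 281.4]), 0.78)]
side [355, 253, 101, 128, 4966] [403. 311.]
side [222, 0, 179, 81, 3138] [287.  28.]
side [275, 60, 141, 60, 2535] [349.  90.]
side [495, 0, 65, 51, 2526] [531.  21.]
0 [289. 248.] [446. 378.] [368. 308.]
0.2 [291. 235.] [446. 378.] [369. 302.]
0.4 [295. 224.] [446. 378.] [372. 297.]
0.6 [304. 215.] [446. 378.] [377. 293.]
0.8 [316. 209.] [446. 378.] [383. 290.]
1 [332. 207.] [446. 378.] [392. 289.]
1.3 [363. 211.] [446. 378.] [407. 293.]
lidspot [(array([372.288, 304.794]), 0.63)]
```

Lid is at about 0.2–0.3 rad and following. Push it down to shut.

```bash
python3 -m crank '[0,0,-0.5,1,0, 0,0,-0.4,1,0, 0,0,-0.2,1,0, 0,0,0,0.8,0, 0,0,0,0.6,0, 0,0,0,0.3,0, 0,0,0,0,0, 0,0,0,0,0]'
python3 -c "
from h import *
lidang()"
```

```text
time_s: 29.55
position: [0.5445, -0.1737, 0.0923]
tool_rot: [[0.96, 0.279, 0.0], [0.279, -0.96, -0.0], [0.0, 0.0, -1.0]]
ft_force: [-0.1, 0.7, 1.3]
grip_width: 0.0
gripper_force: 0.0
lid -0.05 err px 56.6
```

```bash
python3 -m crank '[0,0,0,0.3,0, 0,0,0,0.3,0, 0,0,0,0.2,0, 0,0,0,0.2,0, 0,0,0,0,0, 0,0,0,0,0, 0,0,0,0,0, 0,0,0,0,0]'
python3 -m crank '[0,0,0,0.2,0, 0,0,0,0.2,0, 0,0,0,0.1,0, 0,0,0,0,0, 0,0,0,0,0, 0,0,0,0,0, 0,0,0,0,0, 0,0,0,0,0]'
```

```text
time_s: 30.27
position: [0.545, -0.1737, 0.086]
tool_rot: [[0.96, 0.279, 0.004], [0.279, -0.96, -0.003], [0.003, 0.004, -1.0]]
ft_force: [-9.3, 3.9, 31.0]
grip_width: -0.0004
gripper_force: 15.7
time_s: 30.93
position: [0.5453, -0.1739, 0.0852]
tool_rot: [[0.96, 0.28, 0.007], [0.28, -0.96, -0.005], [0.006, 0.007, -1.0]]
ft_force: [-20.0, 9.5, 64.9]
grip_width: -0.0
gripper_force: 32.3
```

Hard stop: the lid is shut. Retract and verify.

```bash
python3 -m crank '[0,0,0,-1,0, 0,0,0,-2,0, 0,0,0,-3,0, 0,0,-1,-4,0, 0,0,-3,-4,0, 0,0,-4,-2,0, 0,0,-4,0,0, 0,0,-4,0,0]'
python3 -m crank '[0,0,-4,0,0, 0,0,-4,0,0, 0,0,-4,0,0, 0,0,-3,0,0, 0,0,0,0,0, 0,0,0,0,0, 0,0,0,0,0, 0,0,0,0,0]'
python3 - <<'E'
from h import *
lidang()
A=snap('scene');B=snap('side')
print(spotter.look_for(A,'lid'),spotter.look_for(A,'lid_edge'))
for n in('bangle','bench_block','bur_stand','pedal_pad','channel','sprue'):
  print(n,[(np.round(np.array(r['at'])*[560,420]).tolist(),round(r['score'],2)) for p in(A,B) for r in spotter.look_for(p,n)[:3]])
E
```

```text
time_s: 31.6
position: [0.5015, -0.0261, 0.2301]
tool_rot: [[0.961, 0.278, 0.003], [0.278, -0.961, -0.001], [0.002, 0.001, -1.0]]
ft_force: [0.5, 0.9, 0.3]
grip_width: 0.0001
gripper_force: 0.0
time_s: 32.27
position: [0.4604, 0.116, 0.2289]
tool_rot: [[0.961, 0.278, -0.0], [0.278, -0.961, -0.0], [-0.0, 0.0, -1.0]]
ft_force: [-0.2, 0.7, -0.8]
grip_width: 0.0002
gripper_force: 0.0
lid 0.02 err px 0.9
[{'at': [0.2818, 0.6621], 'score': 0.74}] [{'at': [0.2884, 0.6726], 'score': 0.59}]
bangle [([341.0, 154.0], 0.61), ([216.0, 198.0], 0.74)]
bench_block [([326.0, 228.0], 0.95), ([289.0, 210.0], 0.71)]
bur_stand []
pedal_pad [([218.0, 236.0], 0.59), ([297.0, 274.0], 0.72)]
channel [([286.0, 146.0], 0.77), ([180.0, 227.0], 0.85)]
sprue [([426.0, 207.0], 0.86), ([406.0, 164.0], 0.57), ([285.0, 157.0], 0.66), ([234.0, 154.0], 0.55)]
```

```bash
python3 -c "
from rig import env
print(env.close_job())"
```

```text
the job is handed in; nothing more can be done
None
```

The job is handed in, with no verdict returned: the pedal was pressed until the lid stood at about 1.3 rad and then released, both brass scraps are in the box, and the lid is shut (measured about 0.02 rad). In the last look the pedal was up and the bangle and bench block were in place; the detector missed the bur stand there, but the arm never worked near it.

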